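# Change the tap block over to the fresh filter head

### The arm

A 6-joint arm with a two-finger parallel gripper is mounted at the origin on the work surface. World frame = base frame: x ahead of the robot, y to its left, z up, the work surface at z = 0. Lengths are in m, angles in rad, forces in N, time in s.
With the tool pointing down it reaches from about 0.35 to 0.775 m from the base axis. Payload 5.5 kg.
Tool frame: the origin (TCP) lies between the finger pads; the fingertips stand 25 mm ahead of it and the grasp point (between the pads) lies 6 mm ahead of it; y points along the fingers, z is the direction in which the jaws open and shut, and the axes are right-handed (so a half turn about y gives the same grasp; the last joint's range is limited). The gripper opens to 85 mm and grips with 20 to 120 N. Pads are 22 mm wide; open, the fingers measure 114 mm over their backs; the gripper's body (76 mm by 85 mm) begins 54 mm behind the grasp point. The pads swing forward as they close: fully open they stand 13 mm farther back than shut.
Start: joints at [1.051, 0.313, 0.046, 1.304, 0, 1.431], TCP at [0.213, 0.534, 0.22] pointing down, gripper open.
Joint ranges: [-2.76, 2.76], [-0.86, 1.69], [-1.03, 1.26], [-2.2, 2.34], [-1.47, 1.5], [-3.14, 3.14]. Speed limits (rad/s): [2.57, 2.57, 3.14, 3.14, 3.14, 3.14].

### API

Orientations are given as a rotation vector (axis times angle).
In Python, from cell import bot, imaging gives the robot as it stands. The module is installed in compiled form; this text tells all that it offers.
- The arm moves only by the tool apply_moves, never from a script. Its argument "targets" is a list of rows, each an object with "slide": the shift along the world's x, y, z in cm, a list of three; "angular": the turn, a rotation vector about the world's x, y, z in degrees, a list of three. In form: [{"slide": [tx, ty, tz], "angular": [wx, wy, wz]}, ...]. A call has exactly 8 rows; each row is the pose to reach, as a shift and turn from the pose commanded when the call began; what a row does not reach only later rows make up. A row lasts 1/8 s, in which the tool goes at most 62.5 mm and 10.7 degrees, less where a joint would pass 70% of its speed; a pose out of reach is approached as far as the arm can. A call with a gripper value outside its range is refused whole. "hand" is the finger opening in cm, from 0 to 8.54, set as the call begins (left out, the last holds). The fingers move at their own pace and stop on an object; "newtons" is the grip in N (left out, the last holds). Time passes only in rows, so rows that repeat a pose let the fingers close, or fill a call up. It gives the time, the measured TCP pose, the force and the opening at its end, in the units of the state.
- bot.read_state(): the state, without advancing time (a new reading comes with each control period).
- imaging.read_camera(name): name is "side" or "top"; returns the picture (400x640x3 uint8, red, green, blue); there is no depth.
- imaging.camera_info(name): a dict with "camera_matrix" (3x3 intrinsics, pixels), "k1" (the pictures are not rectified: a ray, as slopes to the right and down, at radius r is drawn at 1 + k1 r^2 times it, then the intrinsics apply), "extrinsics" (4x4, takes a point from camera to world coordinates). Camera axes: x right, y up, looking along -z (the intrinsics and any distortion apply to the point x, -y, -z); pixel columns grow to the right and rows downward; lengths in m; the calibration is good to about 2 mm. A picture is of the moment at which its call begins. camera_info takes no time and is no camera call.
- bot.hand_in(): hands the job in, once; it reports no verdict.
The state is a dict: "time_s": time; "joints": joint angles; "qvel": joint speeds; "joint_efforts": joint torques, N m; "tcp_pos": TCP position; "orientation": TCP orientation; "contact_force": force on the tool from outside, world axes, zero at the start; "moment": the same for the moment, N m; "opening": finger opening in m.
Only numpy, scipy, OpenCV 4.12 (cv2) and the standard library are available. Lean on these libraries where they do the work, as an engineer would, in place of code of your own. Each camera call takes 0.05 s, during which the arm holds its last target. There are 200 camera calls.

### The job

Change the double tap block over to the standby filter head. Press the thumb paddle of the release lever, on the head that carries the block, gently but fully down to its stop, so that the lever's other end tips up and lifts the block off its seals; keep off the block until it has been lifted. Then draw the block out, plug it into the other head's two ports the same way round, push it firmly but without ramming until it sits fully home, let go, and leave everything else on the counter where it is.

Things in the scene. Friction and masses are not known exactly. Their poses are not given: they have to be found in the camera images.
- head_old: Filter pump head now carrying the tap block: dark grey, fixed, 200 x 156 mm, flat deck 75 mm above origin (centre of underside). x runs from lever paddle to rear, z up. Lever turns about a y line through (-20, 0, 79) mm: paddle on the -x side, two side arms on y = -44 and +44 reach to x = +48 under the block's end pins. Two 21.4 mm bores, 48 deep, at (35, +22) and (35, -22), rubber seals 26 mm down.
- head_new: Standby filter head, same make, size, frame and ports as head_old, its ports empty. Its lever already stands tipped (paddle down, inner arm tips up to 24 mm above the deck); the block's pins push these arms down as it goes home (about 3 N), which tips the paddle up. Pushing in takes 6 to 18 N against the seals, then the force climbs steeply: home means the block's underside is on the deck.
- lever_old_paddle (a point): Centre of the top of head_old's thumb paddle, a ribbed plate 36 (along the head's x) x 92 x 6 mm, 75 mm from the pivot. At rest about 99 mm above the counter. It swings down 12 to 28 mm to a solid stop that must be felt: moving it takes 4 to 14 N, at the stop the force climbs steeply. It stays where it is left. More than 30 N breaks the lever.
- head_old_mount (a point): Point on head_old's deck midway between its ports, at (35, 0, 75) mm in the head's frame: where the block's origin lies when seated there. The lever at its stop holds the block lifted by about 11.7 mm, just off the seals, its spigots still guided by the bores.
- head_new_mount (a point): Point on head_new's deck midway between its ports, at (35, 0, 75) mm in the head's frame: where the block's origin must end.
- tall_tail (a point): Top of the taller hose tail of the tap block, at (0, +19, 74) mm in the block's frame; on either head it belongs over the port on the +y side.
- tap_block: Grey double tap block, 0.18 to 0.29 kg, loose. Body 34 (x) x 64 (y) x 38 mm; origin at centre of the body's underside. Two spigots below at y = +22, -22: 20 mm thick, 44 long, the last 6 tapering to 13. Two hose tails above: the taller at y = +19, top at 74 mm, the shorter at y = -19, 62 mm. End pins 10 mm thick at height 13, out to y = 50. Grip it across x, 34 mm.
- rotor: Spare pump rotor, a small black stepped cylinder 38 mm across and 56 mm tall, standing on the counter between the filter heads. Origin: centre of its underside. Bystander.
- grease_jar: Small white jar of seal grease, 44 mm across, 35 mm tall, on the counter nearer the robot. Origin: centre of its underside. Bystander.
- conditioner: White bottle with a black cap, 54 mm across, 135 mm tall, behind the filter heads. Origin: centre of its underside. Bystander.
- pellet_tub: White pellet jar with a red lid, 72 mm across, 100 mm tall, behind the filter heads. Origin: centre of its underside. Bystander.
- measuring_cup: Clear plastic measuring cup, 72 mm across, 75 mm tall, behind the filter heads. Origin: centre of its underside. Bystander.
- test_kit: Cardboard test-kit box, 75 x 120 x 45 mm, at the right of the heads. Origin: centre of its underside. Bystander.
- stone: Piece of brown aquarium stone, about 85 x 60 x 65 mm, at the left of the heads. Origin: centre of its underside. Bystander.

How it is judged:
By the outcome, as a careful person would: the job done as asked, in the order asked, and still so for the second after the job is handed in, with the robot touching nothing.
It also fails if it takes over 64 s, if anything falls off the work surface, if the arm or the gripper's body presses on something with over 40 N, if the wrist force passes 120 N, or if a joint passes its speed limit or range.

## Working session

There is one attempt and no reset: what is moved stays moved. The work goes in short steps, Python scripts to look and compute and a tool call to move; the robot and the scene stay as the last step left them, time stands still between calls to the robot, and variables do not carry over. Pictures are saved under pics/ and viewed, about 8 in all and at most 12, crops included, and the job is handed in when it is done.

Besides the shell and the picture viewer there is one more tool, called as name([rows], argument=value, ...), one row to a line, values as JSON. apply_moves: Moves the arm, as the interface text tells. Its arguments: {"type":"object","properties":{"targets":{"type":"array"},"hand":{"type":"number"},"newtons":{"type":"number"}},"required":["targets"]}

```bash
mkdir -p pics
cat > h.py <<'E'
import numpy as np, cv2
from cell import bot, imaging
def cam(n):
    c=imaging.camera_info(n); return np.array(c["camera_matrix"]),c["k1"],np.array(c["extrinsics"])
def ray(n,u,v):
    K,k,E=cam(n); d=np.linalg.inv(K)@[u,v,1]; d=d[:2]; s=d.copy()
    for _ in range(30): s=d/(1+k*(s@s))
    r=E[:3,:3]@[s[0],-s[1],-1]; return E[:3,3],r/np.linalg.norm(r)
def plane(n,u,v,z):
    o,r=ray(n,u,v); return o+r*(z-o[2])/r[2]
def proj(n,p):
    K,k,E=cam(n); q=E[:3,:3].T@(np.array(p)-E[:3,3]); s=np.array([q[0],-q[1]])/-q[2]; s=s*(1+k*(s@s)); return (K@[s[0],s[1],1])[:2]
def tri(a,b):
    (o1,r1),(o2,r2)=ray("top",*a),ray("side",*b)
    t=np.linalg.lstsq(np.c_[r1,-r2],o2-o1,rcond=None)[0]
    p,q=o1+t[0]*r1,o2+t[1]*r2; return (p+q)/2,np.linalg.norm(p-q)
def snap(n,f):
    im=imaging.read_camera(n)[:,:,::-1].copy(); cv2.imwrite(f"pics/{f}.png",im); return im
E
python3 - <<'E'
from h import *
for n in("top","side"):
    snap(n,n+"0"); K,k,E=cam(n); print(n,K.tolist(),k,E.round(3).tolist())
print(bot.read_state())
E
```

```text
top [[478.01049958117096, 0.0, 316.98904752460345], [0.0, 478.01049958117096, 210.6598042102457], [0.0, 0.0, 1.0]] 0.0025806157896678793 [[-0.025, 0.997, -0.074, 0.497], [-1.0, -0.024, 0.01, 0.003], [0.009, 0.075, 0.997, 1.251], [0.0, 0.0, 0.0, 1.0]]
side [[433.8765021843379, 0.0, 306.58177289641617], [0.0, 433.8765021843379, 200.65206640950404], [0.0, 0.0, 1.0]] 0.016315054631588933 [[0.813, 0.455, -0.363, 0.203], [-0.582, 0.635, -0.507, -0.497], [-0.0, 0.624, 0.782, 0.901], [0.0, 0.0, 0.0, 1.0]]
{'time_s': 0.1, 'joints': array([ 1.05142103e+00,  3.13896594e-01,  4.50780867e-02,  1.30358124e+00,
       -9.26382346e-06,  1.43118164e+00]), 'qvel': array([-0.00104509, -0.00088378,  0.0031589 , -0.00094963, -0.00019752,
        0.00025949]), 'joint_efforts': array([ 2.42820002e-03, -4.81727457e+01,  2.99243063e+01,  1.27274764e-02,
       -8.33097192e-05,  8.79646478e-06]), 'tcp_pos': array([0.21293438, 0.5336117 , 0.21940845]), 'orientation': array([-1.55170885,  0.29840379, -0.29759849]), 'contact_force': array([0.25883284, 0.78514332, 0.2953591 ]), 'moment': array([ 0.00713617,  0.00221735, -0.03627057]), 'opening': 0.08512956295846538}
```

View pics/top0.png

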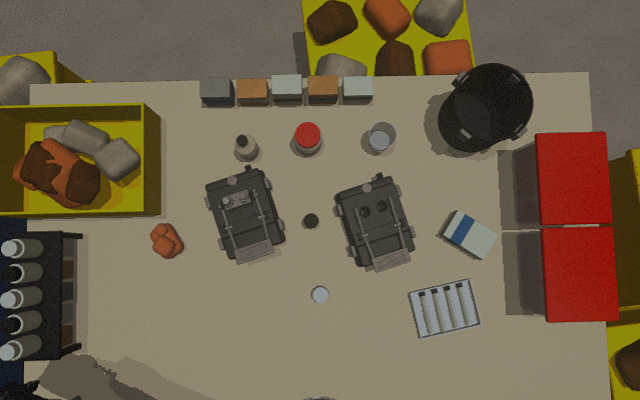

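View pics/side0.png

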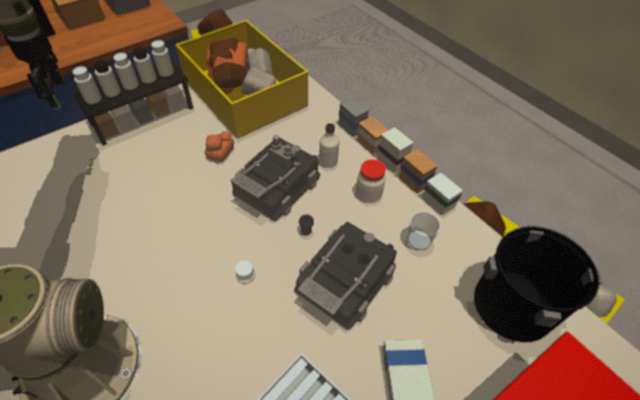

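The left head (top view, around 245,215) carries the block. The right head (around 375,222) has empty ports near (365,211) and (381,206). Both paddles are at the robot side. I'll enlarge both views.

Run:
```python
from h import *
def crop(src,x,y,w,h,s):
    im=cv2.imread(f"pics/{src}.png")[y:y+h,x:x+w]; im=cv2.resize(im,None,fx=s,fy=s,interpolation=cv2.INTER_CUBIC)
    im=(255*(im/255.)**.55).astype('uint8')
    for i in range(0,w,10): cv2.line(im,(i*s,0),(i*s,8 if (x+i)%50 else 20),(0,255,255),1)
    for i in range(0,h,10): cv2.line(im,(0,i*s),(8 if (y+i)%50 else 20,i*s),(0,255,255),1)
    return im
a=crop("top0",200,165,90,105,4);b=crop("top0",330,165,90,105,4)
cv2.imwrite("pics/c1.png",np.hstack([a,b]))
a=crop("side0",225,130,100,95,4);b=crop("side0",290,215,100,115,4)
h=max(a.shape[0],b.shape[0]);a=np.pad(a,((0,h-a.shape[0]),(0,0),(0,0)))
cv2.imwrite("pics/c2.png",np.hstack([a,b]))
```

```text
(no output)
```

View pics/c1.png

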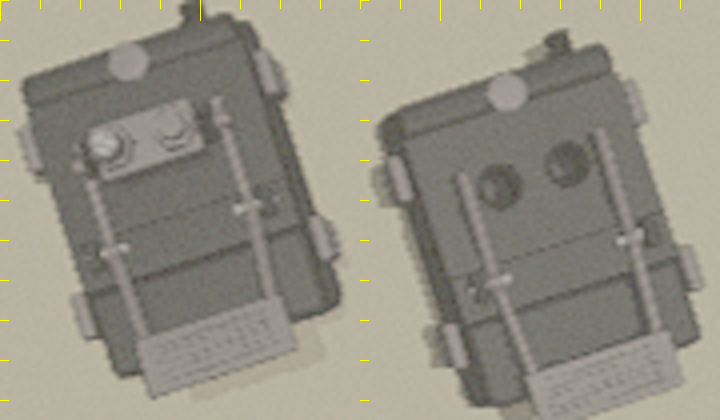

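View pics/c2.png

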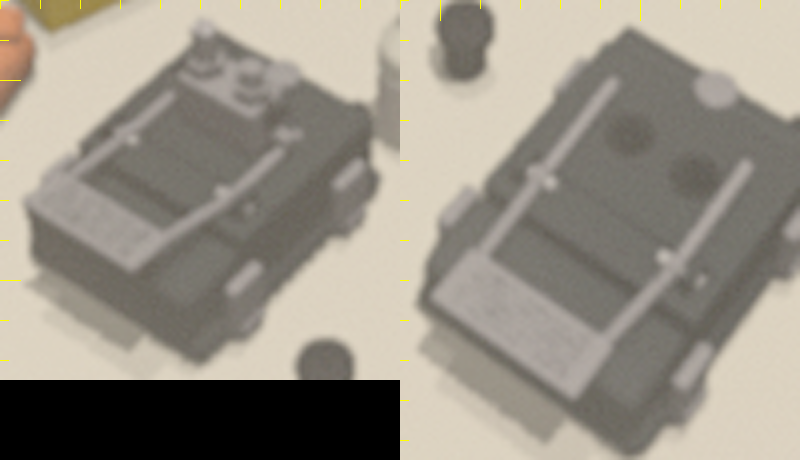

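The crops show the ports (top crop 500,187 and 568,164), the pivot pins and the paddle corners. The tall tail is at top crop (104,145), on the left, which is the +y side. I'll convert these to positions.

```bash
cat > m.py <<'E'
from h import *
def c(x,y,ox,oy,sx=0): return ((x-sx+.5)/4-.5+ox,(y+.5)/4-.5+oy)
TO=lambda x,y:c(x,y,200,165); TN=lambda x,y:c(x,y,330,165,360)
SO=lambda x,y:c(x,y,225,130); SN=lambda x,y:c(x,y,290,215,400)
E
python3 - <<'E'
from m import *
mm=lambda p:(np.array(p)*1000).round(1)
def both(l,t,s,z): print(l,"top",mm(plane("top",*t,z)),"side",mm(plane("side",*s,z)),"tri",mm(tri(t,s)[0]))
both("portN+",TN(500,187),SN(632,133),.075)
both("portN-",TN(568,164),SN(696,176),.075)
both("pivN+",TN(498,281),SN(543,178),.079)
both("pivN-",TN(630,238),SN(668,258),.079)
both("pivO+",TO(114,248),SO(127,135),.079)
both("pivO-",TO(246,207),SO(221,192),.079)
both("tallTail",TO(104,143),SO(207,28),.149)
# body top-face corners +x+y,+x-y,-x-y,-x+y in top view at z .113
for p in [(85,130),(190,98),(203,147),(99,180)]: print("body",mm(plane("top",*TO(*p),.113)))
for p in [(137,348),(282,297),(298,345),(152,397)]: print("padO",mm(plane("top",*TO(*p),.099)))
for p,s in [((104,143),.149),((176,128),.137)]: print("tail",mm(plane("top",*TO(*p),s)))
E
```

```text
portN+ top [ 580.2 -126.6   75. ] side [ 582.3 -124.5   75. ] tri [ 580.1 -126.3   79.3]
portN- top [ 593.4 -169.1   75. ] side [ 593.4 -166.6   75. ] tri [ 592.6 -168.2   78.1]
pivN+ top [ 522.2 -123.1   79. ] side [ 522.7 -120.5   79. ] tri [ 521.7 -122.4   82.6]
pivN- top [ 546.6 -205.1   79. ] side [ 546.9 -197.9   79. ] tri [ 544.6 -202.3   88.3]
pivO+ top [550.5 209.4  79. ] side [550.6 213.3  79. ] tri [549.5 209.   83.4]
pivO- top [573.7 128.3  79. ] side [573.  136.4  79. ] tri [571.1 128.5  87.7]
tallTail top [608.1 202.2 149. ] side [610.1 202.4 149. ] tri [608.7 201.5 150.4]
body [619.8 219.9 113. ]
body [637.5 157.1 113. ]
body [607.9 149.7 113. ]
body [589.7 211.9 113. ]
padO [489.3 192.7  99. ]
padO [517.7 105.4  99. ]
padO [488.7  96.3  99. ]
padO [459.9 184.1  99. ]
tail [608.1 202.2 149. ]
tail [617.1 162.2 137. ]
```

Run:
```python
from h import *
from scipy.spatial.transform import Rotation as R
s=bot.read_state(); Rm=R.from_rotvec(s["orientation"]).as_matrix(); print(Rm.round(3)); z=Rm[:,2]
print("jaw yaw",np.degrees(np.arctan2(z[1],z[0])))
y=np.radians(16.3); hx=np.array([np.cos(y),np.sin(y),0])
T=np.c_[np.cross([0,0,-1],hx),[0,0,-1],hx]
for H in (T,T@np.diag([-1,1,-1])): print("turn",np.degrees((R.from_matrix(H)*R.from_matrix(Rm).inv()).as_rotvec()).round(2))
```

```text
[[ 0.929 -0.001  0.371]
 [-0.371 -0.001  0.929]
 [-0.    -1.    -0.002]]
jaw yaw 68.24132990435015
turn [ 5.000e-02 -8.000e-02 -5.194e+01]
turn [9.0000e-02 6.0000e-02 1.2806e+02]
```

apply_moves([
  {"slide":[1,-2,1],"angular":[0,0,-4]},
  {"slide":[4,-6,2],"angular":[0,0,-10]},
  {"slide":[7,-11,3],"angular":[0,0,-16]},
  {"slide":[11,-16,3],"angular":[0,0,-23]},
  {"slide":[15,-21,3],"angular":[0,0,-30]},
  {"slide":[19,-26,3],"angular":[0,0,-37]},
  {"slide":[23,-31,2],"angular":[0,0,-44]},
  {"slide":[25.5,-35.5,0],"angular":[0,0,-49]},
], hand=0, newtons=40)

```text
time_s: 1.1
tcp_pos: [0.4701, 0.1764, 0.2214]
orientation: [-1.345, 0.961, -0.965]
contact_force: [0.5, 0.4, -0.2]
opening: -0.0003
```

apply_moves([
  {"slide":[1,-1.5,-1],"angular":[0,0,-1.5]},
  {"slide":[2.1,-3.2,-3],"angular":[0,0,-2.9]},
  {"slide":[2.1,-3.2,-5],"angular":[0,0,-2.9]},
  {"slide":[2.1,-3.2,-7],"angular":[0,0,-2.9]},
  {"slide":[2.1,-3.2,-8],"angular":[0,0,-2.9]},
  {"slide":[2.1,-3.2,-8],"angular":[0,0,-2.9]},
  {"slide":[2.1,-3.2,-8],"angular":[0,0,-2.9]},
  {"slide":[2.1,-3.2,-8],"angular":[0,0,-2.9]},
])

```text
time_s: 2.1
tcp_pos: [0.4897, 0.1473, 0.1411]
orientation: [-1.33, 0.995, -0.997]
contact_force: [0.0, 1.1, 0.3]
opening: 0.0
```

apply_moves([
  {"slide":[0,0,-0.5],"angular":[0,0,0]},
  {"slide":[0,0,-1.0],"angular":[0,0,0]},
  {"slide":[0,0,-1.3],"angular":[0,0,0]},
  {"slide":[0,0,-1.5],"angular":[0,0,0]},
  {"slide":[0,0,-1.7],"angular":[0,0,0]},
  {"slide":[0,0,-1.9],"angular":[0,0,0]},
  {"slide":[0,0,-2.1],"angular":[0,0,0]},
  {"slide":[0,0,-2.3],"angular":[0,0,0]},
])

```text
time_s: 3.1
tcp_pos: [0.4893, 0.1471, 0.1172]
orientation: [-1.33, 0.996, -0.997]
contact_force: [0.3, -1.3, -0.3]
opening: 0.0001
```

apply_moves([
  {"slide":[0,0,-0.1],"angular":[0,0,0]},
  {"slide":[0,0,-0.2],"angular":[0,0,0]},
  {"slide":[0,0,-0.3],"angular":[0,0,0]},
  {"slide":[0,0,-0.4],"angular":[0,0,0]},
  {"slide":[0,0,-0.5],"angular":[0,0,0]},
  {"slide":[0,0,-0.6],"angular":[0,0,0]},
  {"slide":[0,0,-0.7],"angular":[0,0,0]},
  {"slide":[0,0,-0.7],"angular":[0,0,0]},
])

```text
time_s: 4.1
tcp_pos: [0.4891, 0.147, 0.1101]
orientation: [-1.331, 0.997, -0.997]
contact_force: [0.4, -0.1, 0.5]
opening: 0.0002
```

No contact yet although the tips should be below 99 mm, so I'll look.

Run:
```python
from h import *
a=snap("side","s1")[110:240,200:340]; b=snap("top","t1")[150:280,180:320]
o=np.hstack([cv2.resize(x,None,fx=2.8,fy=2.8,interpolation=cv2.INTER_CUBIC) for x in(a,b)])
cv2.imwrite("pics/c3.png",(255*(o/255.)**.55).astype('uint8'))
print(bot.read_state()["contact_force"],bot.read_state()["tcp_pos"])
print(proj("side",[.489,.147,.085]),proj("side",[.489,.147,.099]))
```

```text
[ 0.03220215 -0.90449129 -0.04958426] [0.48918657 0.14707897 0.11021454]
[248.85594494 188.25413422] [248.25686943 184.53999204]
```

View pics/c3.png

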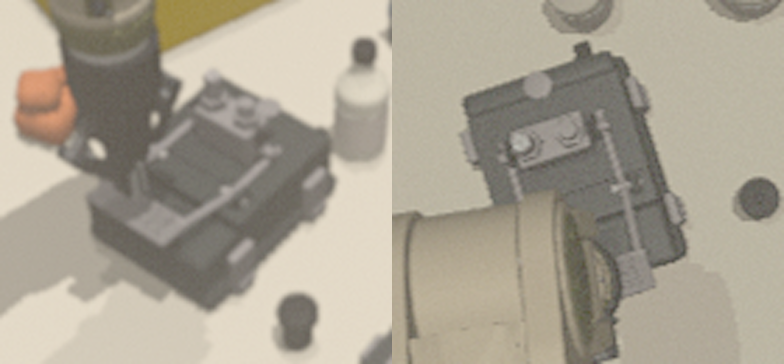

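The view shows the fingertips just over the inner part of the paddle, and the paddle hasn't moved. I'll continue down gently.

apply_moves([
  {"slide":[0,0,-0.1],"angular":[0,0,0]},
  {"slide":[0,0,-0.2],"angular":[0,0,0]},
  {"slide":[0,0,-0.3],"angular":[0,0,0]},
  {"slide":[0,0,-0.4],"angular":[0,0,0]},
  {"slide":[0,0,-0.5],"angular":[0,0,0]},
  {"slide":[0,0,-0.6],"angular":[0,0,0]},
  {"slide":[0,0,-0.6],"angular":[0,0,0]},
  {"slide":[0,0,-0.6],"angular":[0,0,0]},
])

```text
time_s: 5.2
tcp_pos: [0.4892, 0.1471, 0.1042]
orientation: [-1.331, 0.996, -0.997]
contact_force: [-0.2, 0.3, -0.3]
opening: -0.0004
```

Run:
```python
from h import *
im=snap("side","s2"); a=im[140:215,220:300]; b=cv2.imread("pics/side0.png")[140:215,220:300]
o=np.hstack([cv2.resize(x,None,fx=5,fy=5,interpolation=cv2.INTER_CUBIC) for x in(a,b)])
for z in(.079,.099,.11):
    u,v=proj("side",[.4892,.1471,z]); cv2.circle(o,(int((u-220+.5)*5),int((v-140+.5)*5)),2,(0,0,255),-1)
cv2.imwrite("pics/c4.png",(255*(o/255.)**.55).astype('uint8'))
```

```text
(no output)
```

View pics/c4.png

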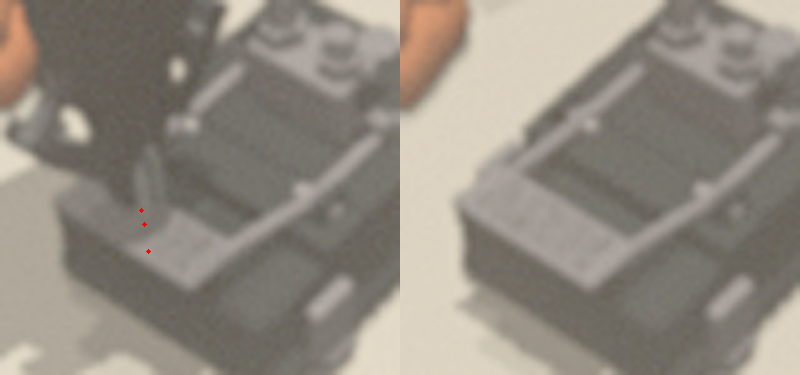

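The paddle is still unmoved, and the tips look only just above it (about crop 150,235), so they reach less far than the nominal 25 mm. I'll continue.

apply_moves([
  {"slide":[0,0,-0.1],"angular":[0,0,0]},
  {"slide":[0,0,-0.2],"angular":[0,0,0]},
  {"slide":[0,0,-0.3],"angular":[0,0,0]},
  {"slide":[0,0,-0.4],"angular":[0,0,0]},
  {"slide":[0,0,-0.4],"angular":[0,0,0]},
  {"slide":[0,0,-0.4],"angular":[0,0,0]},
  {"slide":[0,0,-0.4],"angular":[0,0,0]},
  {"slide":[0,0,-0.4],"angular":[0,0,0]},
])

```text
time_s: 6.25
tcp_pos: [0.4892, 0.1471, 0.1003]
orientation: [-1.331, 0.996, -0.997]
contact_force: [-0.2, 0.0, 0.9]
opening: 0.0001
```

apply_moves([
  {"slide":[0,0,-0.1],"angular":[0,0,0]},
  {"slide":[0,0,-0.2],"angular":[0,0,0]},
  {"slide":[0,0,-0.3],"angular":[0,0,0]},
  {"slide":[0,0,-0.4],"angular":[0,0,0]},
  {"slide":[0,0,-0.4],"angular":[0,0,0]},
  {"slide":[0,0,-0.4],"angular":[0,0,0]},
  {"slide":[0,0,-0.4],"angular":[0,0,0]},
  {"slide":[0,0,-0.4],"angular":[0,0,0]},
])

```text
time_s: 7.25
tcp_pos: [0.4893, 0.1471, 0.0963]
orientation: [-1.331, 0.996, -0.997]
contact_force: [-1.5, 0.8, 0.0]
opening: -0.0006
```

Run:
```python
from h import *
im=snap("side","s3"); S=np.s_[130:210,225:310]; a=im[S]; b=cv2.imread("pics/side0.png")[S]
o=np.hstack([cv2.resize(x,None,fx=4.6,fy=4.6,interpolation=cv2.INTER_CUBIC) for x in(a,b)])
cv2.imwrite("pics/c5.png",(255*(o/255.)**.45).astype('uint8'))
print(bot.read_state())
```

```text
{'time_s': 7.3, 'joints': array([ 1.34786628e-01,  2.63956092e-01, -3.36985850e-01,  9.69722325e-01,
        2.75388855e-05,  1.42036052e+00]), 'qvel': array([ 0.00068402,  0.00097209, -0.00012982,  0.00050953, -0.00122463,
        0.0005452 ]), 'joint_efforts': array([-1.77237280e-04, -4.23102736e+01,  2.69295090e+01, -3.72820259e-04,
       -3.23326485e-04, -4.02363446e-05]), 'tcp_pos': array([0.48920393, 0.14708127, 0.09626168]), 'orientation': array([-1.33061496,  0.99648492, -0.99660926]), 'contact_force': array([-0.24566237, -0.24176002, -1.01465603]), 'moment': array([-0.03283349,  0.03587179,  0.02234405]), 'opening': 3.745164374147086e-05}
```

View pics/c5.png

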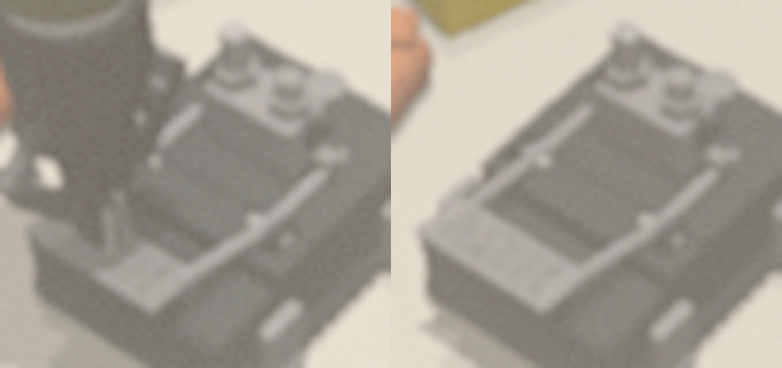

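The paddle hasn't moved, and the tips (crop 115,250) appear right at its surface. I'll carry on in small steps.

apply_moves([
  {"slide":[0,0,-0.1],"angular":[0,0,0]},
  {"slide":[0,0,-0.2],"angular":[0,0,0]},
  {"slide":[0,0,-0.3],"angular":[0,0,0]},
  {"slide":[0,0,-0.4],"angular":[0,0,0]},
  {"slide":[0,0,-0.5],"angular":[0,0,0]},
  {"slide":[0,0,-0.6],"angular":[0,0,0]},
  {"slide":[0,0,-0.6],"angular":[0,0,0]},
  {"slide":[0,0,-0.6],"angular":[0,0,0]},
])

```text
time_s: 8.3
tcp_pos: [0.4892, 0.1471, 0.0902]
orientation: [-1.331, 0.997, -0.997]
contact_force: [0.8, 0.1, -0.4]
opening: 0.0001
```

Run:
```python
from h import *
a=cv2.imread("pics/side0.png",0).astype(np.float32); b=cv2.cvtColor(snap("side","s4"),cv2.COLOR_BGR2GRAY).astype(np.float32)
c=cv2.imread("pics/s3.png",0).astype(np.float32)
def sh(x0,y0,x1,y1,p,q):
    w=cv2.createHanningWindow((x1-x0,y1-y0),cv2.CV_32F); return np.round(cv2.phaseCorrelate(p[y0:y1,x0:x1],q[y0:y1,x0:x1],w)[0],2)
for n,r in dict(block=(268,132,304,162),paddleR=(250,180,275,204),rotor=(295,208,318,238),armR=(270,160,300,190)).items(): print(n,sh(*r,a,b),sh(*r,c,b))
d=cv2.absdiff(b,a); m=(d>25).astype('uint8'); 
for v in range(170,200): print(v,''.join('#' if k else '.' for k in m[v,225:285]))
print(bot.read_state()["contact_force"])
```

```text
block [-0.16  0.04] [-0.24  0.16]
paddleR [0.46 0.18] [1.18 0.6 ]
rotor [-0.03 -0.12] [ 0.1  -0.09]
armR [-0.05  0.01] [ 0.29 -0.38]
170 ##########...#############..................................
171 ###########..###########....................................
172 #######################.....................................
173 ######################......................................
174 #####################.......................................
175 #####################.......................................
176 #######################.....................................
177 #######################.....................................
178 ##########################..................................
179 ###########################.................................
180 #########################...................................
181 #######.#################...........................#.......
182 #######..################...................................
183 #######....##############...................................
184 #######.....#############.....#####..................
[... 320 characters left out ...]
............
190 ########....................####............................
191 ########....................####............................
192 ########....................###.............................
193 ########....................###.............................
194 ########.....................#####..........................
195 ########......................####..........................
196 #########......................###..........................
197 ##########..................................................
198 ##########..................................................
199 #########...................................................
[ 0.27344045  1.62371956 -0.32293619]
```

Run:
```python
from h import *
S=np.s_[150:205,225:280]; a=cv2.imread("pics/s4.png")[S]; b=cv2.imread("pics/side0.png")[S]
o=np.hstack([cv2.resize(x,None,fx=7,fy=7,interpolation=cv2.INTER_CUBIC) for x in(a,b)])
cv2.imwrite("pics/c6.png",(255*(o/255.)**.45).astype('uint8'))
print(bot.read_state()["joint_efforts"])
```

```text
[ 3.26687241e-04 -4.23944378e+01  2.67111111e+01  1.14897612e-03
 -1.45456756e-04 -1.70089504e-05]
```

View pics/c6.png

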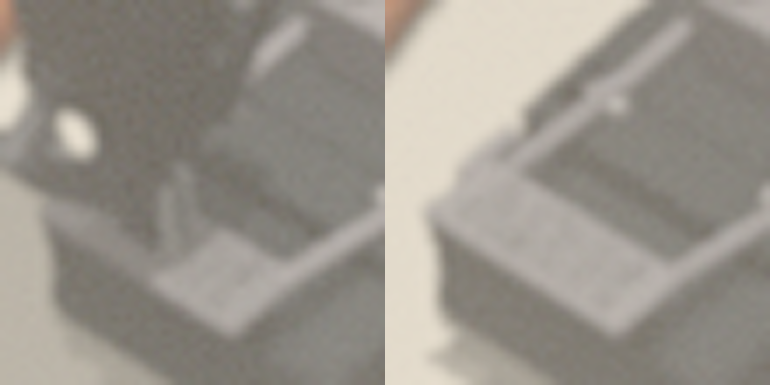

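The finger pad ends on the paddle's image (crop 180,255), and the paddle is still unmoved. I'll keep feeling downward.

apply_moves([
  {"slide":[0,0,-0.1],"angular":[0,0,0]},
  {"slide":[0,0,-0.2],"angular":[0,0,0]},
  {"slide":[0,0,-0.3],"angular":[0,0,0]},
  {"slide":[0,0,-0.4],"angular":[0,0,0]},
  {"slide":[0,0,-0.5],"angular":[0,0,0]},
  {"slide":[0,0,-0.5],"angular":[0,0,0]},
  {"slide":[0,0,-0.5],"angular":[0,0,0]},
  {"slide":[0,0,-0.5],"angular":[0,0,0]},
])

```text
time_s: 9.35
tcp_pos: [0.4887, 0.1469, 0.0855]
orientation: [-1.331, 0.997, -0.996]
contact_force: [-3.1, -1.1, 5.6]
opening: 0.0001
```

Contact at TCP z ≈ 85.5 mm. The first 8 mm is safe, since the stop is at least 12 mm away.

apply_moves([
  {"slide":[0,0,-0.1],"angular":[0,0,0]},
  {"slide":[0,0,-0.2],"angular":[0,0,0]},
  {"slide":[0,0,-0.3],"angular":[0,0,0]},
  {"slide":[0,0,-0.4],"angular":[0,0,0]},
  {"slide":[0,0,-0.5],"angular":[0,0,0]},
  {"slide":[0,0,-0.6],"angular":[0,0,0]},
  {"slide":[0,0,-0.7],"angular":[0,0,0]},
  {"slide":[0,0,-0.8],"angular":[0,0,0]},
])

```text
time_s: 10.35
tcp_pos: [0.4877, 0.1466, 0.0774]
orientation: [-1.333, 0.998, -0.996]
contact_force: [-6.0, -2.3, 8.3]
opening: 0.0001
```

apply_moves([
  {"slide":[-0.05,0,-0.05],"angular":[0,0,0]},
  {"slide":[-0.1,-0.02,-0.1],"angular":[0,0,0]},
  {"slide":[-0.12,-0.03,-0.15],"angular":[0,0,0]},
  {"slide":[-0.14,-0.04,-0.2],"angular":[0,0,0]},
  {"slide":[-0.16,-0.05,-0.25],"angular":[0,0,0]},
  {"slide":[-0.16,-0.05,-0.3],"angular":[0,0,0]},
  {"slide":[-0.16,-0.05,-0.3],"angular":[0,0,0]},
  {"slide":[-0.16,-0.05,-0.3],"angular":[0,0,0]},
])

```text
time_s: 11.35
tcp_pos: [0.4874, 0.1465, 0.0748]
orientation: [-1.331, 0.996, -0.997]
contact_force: [-2.8, -0.3, 7.4]
opening: -0.0001
```

apply_moves([
  {"slide":[0,0,-0.04],"angular":[0,0,0]},
  {"slide":[-0.02,0,-0.08],"angular":[0,0,0]},
  {"slide":[-0.02,0,-0.12],"angular":[0,0,0]},
  {"slide":[-0.03,0,-0.16],"angular":[0,0,0]},
  {"slide":[-0.03,0,-0.2],"angular":[0,0,0]},
  {"slide":[-0.03,0,-0.2],"angular":[0,0,0]},
  {"slide":[-0.03,0,-0.2],"angular":[0,0,0]},
  {"slide":[-0.03,0,-0.2],"angular":[0,0,0]},
])

```text
time_s: 12.35
tcp_pos: [0.4873, 0.1465, 0.0729]
orientation: [-1.331, 0.996, -0.997]
contact_force: [-3.0, -0.6, 8.1]
opening: 0.0002
```

apply_moves([
  {"slide":[0,0,-0.03],"angular":[0,0,0]},
  {"slide":[-0.02,0,-0.06],"angular":[0,0,0]},
  {"slide":[-0.02,0,-0.09],"angular":[0,0,0]},
  {"slide":[-0.03,0,-0.12],"angular":[0,0,0]},
  {"slide":[-0.03,0,-0.15],"angular":[0,0,0]},
  {"slide":[-0.03,0,-0.15],"angular":[0,0,0]},
  {"slide":[-0.03,0,-0.15],"angular":[0,0,0]},
  {"slide":[-0.03,0,-0.15],"angular":[0,0,0]},
])

```text
time_s: 13.35
tcp_pos: [0.4872, 0.1464, 0.0715]
orientation: [-1.33, 0.996, -0.997]
contact_force: [-3.8, -0.9, 8.6]
opening: -0.0001
```

apply_moves([
  {"slide":[0,0,-0.03],"angular":[0,0,0]},
  {"slide":[-0.02,0,-0.06],"angular":[0,0,0]},
  {"slide":[-0.02,0,-0.09],"angular":[0,0,0]},
  {"slide":[-0.03,0,-0.12],"angular":[0,0,0]},
  {"slide":[-0.03,0,-0.15],"angular":[0,0,0]},
  {"slide":[-0.03,0,-0.15],"angular":[0,0,0]},
  {"slide":[-0.03,0,-0.15],"angular":[0,0,0]},
  {"slide":[-0.03,0,-0.15],"angular":[0,0,0]},
])

```text
time_s: 14.35
tcp_pos: [0.4873, 0.1465, 0.0712]
orientation: [-1.33, 0.995, -0.998]
contact_force: [-6.3, -2.1, 16.9]
opening: 0.0001
```

apply_moves([
  {"slide":[0,0,-0.03],"angular":[0,0,0]},
  {"slide":[-0.02,0,-0.06],"angular":[0,0,0]},
  {"slide":[-0.02,0,-0.09],"angular":[0,0,0]},
  {"slide":[-0.03,0,-0.12],"angular":[0,0,0]},
  {"slide":[-0.03,0,-0.15],"angular":[0,0,0]},
  {"slide":[-0.03,0,-0.15],"angular":[0,0,0]},
  {"slide":[-0.03,0,-0.15],"angular":[0,0,0]},
  {"slide":[-0.03,0,-0.15],"angular":[0,0,0]},
])

```text
time_s: 15.35
tcp_pos: [0.4874, 0.1465, 0.071]
orientation: [-1.329, 0.994, -0.999]
contact_force: [-7.7, -2.5, 25.2]
opening: 0.0
```

The lever is at its stop: force climbed from 8.6 to 25 N with almost no travel. I'll retract, then rise over the block with the fingers part open.

apply_moves([
  {"slide":[0,0,0.5],"angular":[0,0,0]},
  {"slide":[0,0,2],"angular":[0,0,0]},
  {"slide":[0,0,5],"angular":[0,0,0]},
  {"slide":[0,0,9],"angular":[0,0,0]},
  {"slide":[2,0.6,13],"angular":[0,0,0]},
  {"slide":[6,1.8,14],"angular":[0,0,0]},
  {"slide":[10,3,14],"angular":[0,0,0]},
  {"slide":[12.7,3.8,14],"angular":[0,0,0]},
])

```text
time_s: 16.35
tcp_pos: [0.6153, 0.1851, 0.208]
orientation: [-1.33, 0.996, -0.997]
contact_force: [-0.0, -1.2, 0.7]
opening: -0.0001
```

apply_moves([
  {"slide":[0,0,0],"angular":[0,0,0]},
  {"slide":[0,0,0],"angular":[0,0,0]},
  {"slide":[0,0,0],"angular":[0,0,0]},
  {"slide":[0,0,0],"angular":[0,0,0]},
  {"slide":[0,0,0],"angular":[0,0,0]},
  {"slide":[0,0,0],"angular":[0,0,0]},
  {"slide":[0,0,0],"angular":[0,0,0]},
  {"slide":[0,0,0],"angular":[0,0,0]},
], hand=5)

```text
time_s: 17.35
tcp_pos: [0.6134, 0.1845, 0.2077]
orientation: [-1.331, 0.997, -0.997]
contact_force: [-0.6, -0.2, -0.7]
opening: 0.0502
```

Run:
```python
from m import *
im=snap("side","s5"); snap("top","t5"); S=np.s_[90:200,225:335]; a=im[S]; b=cv2.imread("pics/side0.png")[S]
o=np.hstack([cv2.resize(x,None,fx=3.6,fy=3.6,interpolation=cv2.INTER_CUBIC) for x in(a,b)])
cv2.imwrite("pics/c7.png",(255*(o/255.)**.45).astype('uint8'))
p=bot.read_state()["tcp_pos"]; print(p)
for dz in(0,.013,-.025): 
  for dx in(-.025,0,.025):
    u,v=proj("side",p+[dx*.96,dx*.28,dz]); print(dz,dx,((u-225+.5)*3.6).round(),((v-90+.5)*3.6).round())
print("disc",tri(TN(508,92),SN(715,90)),tri(TO(128,62),SO(283,75)))
```

```text
[0.61340887 0.18457317 0.20764341]
0 -0.025 176.0 137.0
0 0 201.0 117.0
0 0.025 225.0 98.0
0.013 -0.025 175.0 122.0
0.013 0 200.0 102.0
0.013 0.025 224.0 83.0
-0.025 -0.025 178.0 166.0
-0.025 0 203.0 146.0
-0.025 0.025 226.0 126.0
disc (array([ 0.63752196, -0.13223591,  0.07967492]), np.float64(0.002325194913587455)) (array([0.6647967 , 0.19966808, 0.07882476]), np.float64(0.0004713977612301776))
```

View pics/c7.png

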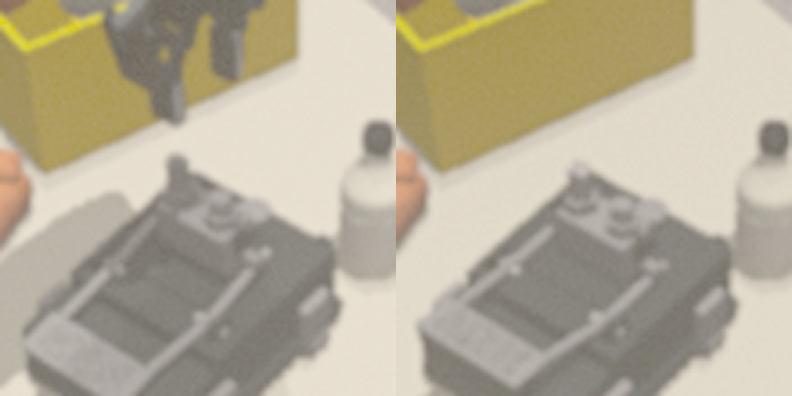

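The tips at (175,123) and (230,78) lie about 13 mm behind the reported TCP in z. That agrees with the paddle contact, so I'll use tip z = TCP z + 13 mm. The block's pins and tails have moved up about 2–3 px in the picture, so it is lifted and the paddle is down. Descending onto the block.

apply_moves([
  {"slide":[0.05,0,-1],"angular":[0,0,0]},
  {"slide":[0.05,0,-3],"angular":[0,0,0]},
  {"slide":[0.05,0,-5],"angular":[0,0,0]},
  {"slide":[0.05,0,-6.5],"angular":[0,0,0]},
  {"slide":[0.05,0,-7.5],"angular":[0,0,0]},
  {"slide":[0.05,0,-8.2],"angular":[0,0,0]},
  {"slide":[0.05,0,-8.8],"angular":[0,0,0]},
  {"slide":[0.05,0,-9.2],"angular":[0,0,0]},
])

```text
time_s: 18.45
tcp_pos: [0.6141, 0.1846, 0.1157]
orientation: [-1.33, 0.996, -0.997]
contact_force: [-0.4, -0.3, 1.1]
opening: 0.0499
```

apply_moves([
  {"slide":[0,0,-0.4],"angular":[0,0,0]},
  {"slide":[0,0,-0.8],"angular":[0,0,0]},
  {"slide":[0,0,-1.2],"angular":[0,0,0]},
  {"slide":[0,0,-1.6],"angular":[0,0,0]},
  {"slide":[0,0,-2],"angular":[0,0,0]},
  {"slide":[0,0,-2.4],"angular":[0,0,0]},
  {"slide":[0,0,-2.8],"angular":[0,0,0]},
  {"slide":[0,0,-3.1],"angular":[0,0,0]},
])

```text
time_s: 19.45
tcp_pos: [0.6138, 0.1845, 0.0844]
orientation: [-1.331, 0.997, -0.997]
contact_force: [0.1, -0.7, 0.6]
opening: 0.0498
```

apply_moves([
  {"slide":[0,0,0],"angular":[0,0,0]},
  {"slide":[0,0,0],"angular":[0,0,0]},
  {"slide":[0,0,0],"angular":[0,0,0]},
  {"slide":[0,0,0],"angular":[0,0,0]},
  {"slide":[0,0,0],"angular":[0,0,0]},
  {"slide":[0,0,0],"angular":[0,0,0]},
  {"slide":[0,0,0],"angular":[0,0,0]},
  {"slide":[0,0,0],"angular":[0,0,0]},
], hand=2, newtons=70)

```text
time_s: 20.45
tcp_pos: [0.6136, 0.1845, 0.0847]
orientation: [-1.331, 0.997, -0.996]
contact_force: [-3.8, -0.2, 1.0]
opening: 0.0328
```

apply_moves([
  {"slide":[0,0,0.3],"angular":[0,0,0]},
  {"slide":[0,0,0.9],"angular":[0,0,0]},
  {"slide":[0,0,1.6],"angular":[0,0,0]},
  {"slide":[0,0,2.3],"angular":[0,0,0]},
  {"slide":[0,0,3.0],"angular":[0,0,0]},
  {"slide":[0,0,3.8],"angular":[0,0,0]},
  {"slide":[0,0,4.6],"angular":[0,0,0]},
  {"slide":[0,0,5.4],"angular":[0,0,0]},
])

```text
time_s: 21.45
tcp_pos: [0.6143, 0.1846, 0.1396]
orientation: [-1.33, 0.996, -0.997]
contact_force: [0.9, -0.7, -1.9]
opening: 0.0327
```

apply_moves([
  {"slide":[0,0,1.5],"angular":[0,0,0]},
  {"slide":[0,0,3],"angular":[0,0,0]},
  {"slide":[0,0,4.5],"angular":[0,0,0]},
  {"slide":[-0.2,-2,5],"angular":[0,0,0]},
  {"slide":[-0.6,-6,5],"angular":[0,0,0]},
  {"slide":[-1,-11,5],"angular":[0,0,0]},
  {"slide":[-1.5,-16,5],"angular":[0,0,0]},
  {"slide":[-1.9,-21,5],"angular":[0,0,0]},
])

```text
time_s: 22.45
tcp_pos: [0.594, -0.0279, 0.1888]
orientation: [-1.331, 0.997, -0.997]
contact_force: [0.3, -0.2, -1.5]
opening: 0.0329
```

apply_moves([
  {"slide":[-0.4,-4,0],"angular":[0,0,0.1]},
  {"slide":[-0.7,-8,0],"angular":[0,0,0.2]},
  {"slide":[-0.8,-11,0],"angular":[0,0,0.3]},
  {"slide":[-0.8,-12.2,0],"angular":[0,0,0.3]},
  {"slide":[-0.8,-12.3,0],"angular":[0,0,0.3]},
  {"slide":[-0.8,-12.3,0],"angular":[0,0,0.3]},
  {"slide":[-0.8,-12.3,0],"angular":[0,0,0.3]},
  {"slide":[-0.8,-12.3,0],"angular":[0,0,0.3]},
])

```text
time_s: 23.45
tcp_pos: [0.587, -0.1475, 0.1888]
orientation: [-1.333, 0.992, -0.992]
contact_force: [-0.3, 1.1, -1.7]
opening: 0.0329
```

Run:
```python
from m import *
im=snap("side","s6"); t=snap("top","t6"); p=bot.read_state(); print(p["tcp_pos"],p["contact_force"],p["opening"])
def z(x,x0,y0,s): return cv2.resize(x[y0:y0+120,x0:x0+115],None,fx=s,fy=s,interpolation=cv2.INTER_CUBIC)
o=np.hstack([z(im,280,180,3.4),z(t,320,140,3.4)])
cv2.imwrite("pics/c8.png",(255*(o/255.)**.45).astype('uint8'))
```

```text
[ 0.58699585 -0.1478279   0.18874334] [ 0.59116726  0.69227927 -0.93214671] 0.03280051235527597
```

View pics/c8.png

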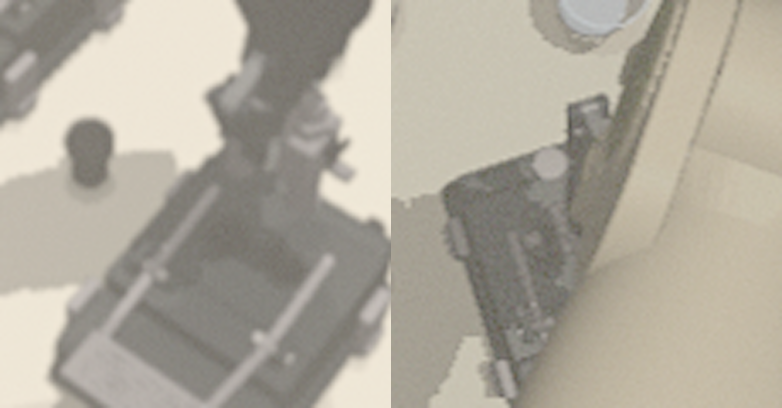

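The block is held, with its spigots above the ports at about (275,215) in the side crop. Lowering it to just above the deck, then feeling in.

apply_moves([
  {"slide":[0,0,-1],"angular":[0,0,0]},
  {"slide":[0,0,-2.5],"angular":[0,0,0]},
  {"slide":[0,0,-4],"angular":[0,0,0]},
  {"slide":[0,0,-5],"angular":[0,0,0]},
  {"slide":[0,0,-5.6],"angular":[0,0,0]},
  {"slide":[0,0,-6],"angular":[0,0,0]},
  {"slide":[0,0,-6.2],"angular":[0,0,0]},
  {"slide":[0,0,-6.3],"angular":[0,0,0]},
])

```text
time_s: 24.55
tcp_pos: [0.5871, -0.1486, 0.126]
orientation: [-1.332, 0.992, -0.993]
contact_force: [0.1, 0.6, -1.5]
opening: 0.0329
```

apply_moves([
  {"slide":[0,0,-0.1],"angular":[0,0,0]},
  {"slide":[0,0,-0.2],"angular":[0,0,0]},
  {"slide":[0,0,-0.4],"angular":[0,0,0]},
  {"slide":[0,0,-0.6],"angular":[0,0,0]},
  {"slide":[0,0,-0.8],"angular":[0,0,0]},
  {"slide":[0,0,-0.9],"angular":[0,0,0]},
  {"slide":[0,0,-1.0],"angular":[0,0,0]},
  {"slide":[0,0,-1.1],"angular":[0,0,0]},
])

```text
time_s: 25.55
tcp_pos: [0.587, -0.1485, 0.1147]
orientation: [-1.333, 0.993, -0.993]
contact_force: [-1.3, -0.6, -0.9]
opening: 0.033
```

apply_moves([
  {"slide":[0,0,-0.1],"angular":[0,0,0]},
  {"slide":[0,0,-0.2],"angular":[0,0,0]},
  {"slide":[0,0,-0.3],"angular":[0,0,0]},
  {"slide":[0,0,-0.4],"angular":[0,0,0]},
  {"slide":[0,0,-0.5],"angular":[0,0,0]},
  {"slide":[0,0,-0.5],"angular":[0,0,0]},
  {"slide":[0,0,-0.5],"angular":[0,0,0]},
  {"slide":[0,0,-0.5],"angular":[0,0,0]},
])

```text
time_s: 26.55
tcp_pos: [0.5864, -0.1483, 0.1094]
orientation: [-1.333, 0.994, -0.992]
contact_force: [-3.3, 1.4, -1.1]
opening: 0.0328
```

The reaction is lateral only, so it's entering. I'll relieve about 0.7 mm in -x and continue.

apply_moves([
  {"slide":[-0.04,0.02,-0.05],"angular":[0,0,0]},
  {"slide":[-0.07,0.02,-0.15],"angular":[0,0,0]},
  {"slide":[-0.07,0.02,-0.25],"angular":[0,0,0]},
  {"slide":[-0.07,0.02,-0.35],"angular":[0,0,0]},
  {"slide":[-0.07,0.02,-0.45],"angular":[0,0,0]},
  {"slide":[-0.07,0.02,-0.55],"angular":[0,0,0]},
  {"slide":[-0.07,0.02,-0.6],"angular":[0,0,0]},
  {"slide":[-0.07,0.02,-0.6],"angular":[0,0,0]},
])

```text
time_s: 27.55
tcp_pos: [0.5863, -0.1482, 0.1036]
orientation: [-1.333, 0.993, -0.993]
contact_force: [-2.0, 0.5, -1.6]
opening: 0.0333
```

apply_moves([
  {"slide":[-0.03,0,-0.1],"angular":[0,0,0]},
  {"slide":[-0.03,0,-0.25],"angular":[0,0,0]},
  {"slide":[-0.03,0,-0.4],"angular":[0,0,0]},
  {"slide":[-0.03,0,-0.55],"angular":[0,0,0]},
  {"slide":[-0.03,0,-0.7],"angular":[0,0,0]},
  {"slide":[-0.03,0,-0.85],"angular":[0,0,0]},
  {"slide":[-0.03,0,-1],"angular":[0,0,0]},
  {"slide":[-0.03,0,-1],"angular":[0,0,0]},
])

```text
time_s: 28.55
tcp_pos: [0.5858, -0.1482, 0.0935]
orientation: [-1.333, 0.993, -0.993]
contact_force: [0.1, -0.5, -1.4]
opening: 0.0329
```

Free and centred. Now the seal zone, at 1 mm per row.

apply_moves([
  {"slide":[0,0,-0.1],"angular":[0,0,0]},
  {"slide":[0,0,-0.2],"angular":[0,0,0]},
  {"slide":[0,0,-0.3],"angular":[0,0,0]},
  {"slide":[0,0,-0.4],"angular":[0,0,0]},
  {"slide":[0,0,-0.5],"angular":[0,0,0]},
  {"slide":[0,0,-0.6],"angular":[0,0,0]},
  {"slide":[0,0,-0.7],"angular":[0,0,0]},
  {"slide":[0,0,-0.8],"angular":[0,0,0]},
])

```text
time_s: 29.55
tcp_pos: [0.5859, -0.148, 0.0859]
orientation: [-1.332, 0.993, -0.992]
contact_force: [-1.4, 2.5, 2.0]
opening: 0.0328
```

apply_moves([
  {"slide":[0,0,-0.1],"angular":[0,0,0]},
  {"slide":[0,0,-0.2],"angular":[0,0,0]},
  {"slide":[0,0,-0.3],"angular":[0,0,0]},
  {"slide":[0,0,-0.4],"angular":[0,0,0]},
  {"slide":[0,0,-0.5],"angular":[0,0,0]},
  {"slide":[0,0,-0.5],"angular":[0,0,0]},
  {"slide":[0,0,-0.5],"angular":[0,0,0]},
  {"slide":[0,0,-0.5],"angular":[0,0,0]},
])

```text
time_s: 30.55
tcp_pos: [0.5863, -0.1479, 0.0812]
orientation: [-1.332, 0.992, -0.993]
contact_force: [-1.5, 4.2, 5.9]
opening: 0.033
```

apply_moves([
  {"slide":[0,0.03,-0.05],"angular":[0,0,0]},
  {"slide":[0,0.05,-0.1],"angular":[0,0,0]},
  {"slide":[0,0.05,-0.15],"angular":[0,0,0]},
  {"slide":[0,0.05,-0.2],"angular":[0,0,0]},
  {"slide":[0,0.05,-0.25],"angular":[0,0,0]},
  {"slide":[0,0.05,-0.3],"angular":[0,0,0]},
  {"slide":[0,0.05,-0.35],"angular":[0,0,0]},
  {"slide":[0,0.05,-0.4],"angular":[0,0,0]},
])

```text
time_s: 31.55
tcp_pos: [0.5864, -0.1478, 0.0777]
orientation: [-1.332, 0.991, -0.994]
contact_force: [-2.5, 3.4, 9.8]
opening: 0.033
```

apply_moves([
  {"slide":[0,0.02,-0.05],"angular":[0,0,0]},
  {"slide":[0,0.02,-0.1],"angular":[0,0,0]},
  {"slide":[0,0.02,-0.15],"angular":[0,0,0]},
  {"slide":[0,0.02,-0.2],"angular":[0,0,0]},
  {"slide":[0,0.02,-0.2],"angular":[0,0,0]},
  {"slide":[0,0.02,-0.2],"angular":[0,0,0]},
  {"slide":[0,0.02,-0.2],"angular":[0,0,0]},
  {"slide":[0,0.02,-0.2],"angular":[0,0,0]},
])

```text
time_s: 32.55
tcp_pos: [0.5864, -0.1478, 0.0758]
orientation: [-1.332, 0.991, -0.994]
contact_force: [-1.8, 2.4, 8.4]
opening: 0.033
```

apply_moves([
  {"slide":[0,0.02,-0.04],"angular":[0,0,0]},
  {"slide":[0,0.02,-0.08],"angular":[0,0,0]},
  {"slide":[0,0.02,-0.12],"angular":[0,0,0]},
  {"slide":[0,0.02,-0.16],"angular":[0,0,0]},
  {"slide":[0,0.02,-0.2],"angular":[0,0,0]},
  {"slide":[0,0.02,-0.2],"angular":[0,0,0]},
  {"slide":[0,0.02,-0.2],"angular":[0,0,0]},
  {"slide":[0,0.02,-0.2],"angular":[0,0,0]},
])

```text
time_s: 33.55
tcp_pos: [0.5863, -0.1477, 0.0736]
orientation: [-1.333, 0.991, -0.994]
contact_force: [-0.5, 1.9, 7.0]
opening: 0.0325
```

apply_moves([
  {"slide":[0,0,-0.03],"angular":[0,0,0]},
  {"slide":[0,0,-0.06],"angular":[0,0,0]},
  {"slide":[0,0,-0.1],"angular":[0,0,0]},
  {"slide":[0,0,-0.12],"angular":[0,0,0]},
  {"slide":[0,0,-0.15],"angular":[0,0,0]},
  {"slide":[0,0,-0.15],"angular":[0,0,0]},
  {"slide":[0,0,-0.15],"angular":[0,0,0]},
  {"slide":[0,0,-0.15],"angular":[0,0,0]},
])

```text
time_s: 34.55
tcp_pos: [0.5864, -0.1478, 0.0734]
orientation: [-1.333, 0.991, -0.995]
contact_force: [-4.7, 3.7, 14.8]
opening: 0.0328
```

apply_moves([
  {"slide":[-0.02,0.02,-0.04],"angular":[0,0,0]},
  {"slide":[-0.03,0.03,-0.08],"angular":[0,0,0]},
  {"slide":[-0.03,0.03,-0.12],"angular":[0,0,0]},
  {"slide":[-0.03,0.03,-0.16],"angular":[0,0,0]},
  {"slide":[-0.03,0.03,-0.2],"angular":[0,0,0]},
  {"slide":[-0.03,0.03,-0.2],"angular":[0,0,0]},
  {"slide":[-0.03,0.03,-0.2],"angular":[0,0,0]},
  {"slide":[-0.03,0.03,-0.2],"angular":[0,0,0]},
])

```text
time_s: 35.55
tcp_pos: [0.5865, -0.1478, 0.0733]
orientation: [-1.333, 0.989, -0.996]
contact_force: [-6.9, 3.5, 25.6]
opening: 0.033
```

A hard stop, 25.6 N at z 73.3 mm, so it's home. I'll ease off the push, release and rise.

apply_moves([
  {"slide":[0.03,0,0.05],"angular":[0,0,0]},
  {"slide":[0.03,0,0.1],"angular":[0,0,0]},
  {"slide":[0.03,0,0.15],"angular":[0,0,0]},
  {"slide":[0.03,0,0.2],"angular":[0,0,0]},
  {"slide":[0.03,0,0.2],"angular":[0,0,0]},
  {"slide":[0.03,0,0.2],"angular":[0,0,0]},
  {"slide":[0.03,0,0.2],"angular":[0,0,0]},
  {"slide":[0.03,0,0.2],"angular":[0,0,0]},
])

```text
time_s: 36.55
tcp_pos: [0.5864, -0.1478, 0.0734]
orientation: [-1.333, 0.991, -0.995]
contact_force: [-3.4, 1.8, 14.3]
opening: 0.0332
```

apply_moves([
  {"slide":[0,0,0],"angular":[0,0,0]},
  {"slide":[0,0,0],"angular":[0,0,0]},
  {"slide":[0,0,0],"angular":[0,0,0]},
  {"slide":[0,0,0],"angular":[0,0,0]},
  {"slide":[0,0,0],"angular":[0,0,0]},
  {"slide":[0,0,0],"angular":[0,0,0]},
  {"slide":[0,0,0],"angular":[0,0,0]},
  {"slide":[0,0,0],"angular":[0,0,0]},
], hand=5)

```text
time_s: 37.55
tcp_pos: [0.5859, -0.1471, 0.0713]
orientation: [-1.333, 0.993, -0.993]
contact_force: [-0.3, -1.1, -0.9]
opening: 0.0499
```

apply_moves([
  {"slide":[0,0,0.5],"angular":[0,0,0]},
  {"slide":[0,0,1.5],"angular":[0,0,0]},
  {"slide":[0,0,3],"angular":[0,0,0]},
  {"slide":[0,0,5],"angular":[0,0,0]},
  {"slide":[0,0,7.5],"angular":[0,0,0]},
  {"slide":[0,0,10],"angular":[0,0,0]},
  {"slide":[0,0,13],"angular":[0,0,0]},
  {"slide":[0,0,15],"angular":[0,0,0]},
])

```text
time_s: 38.55
tcp_pos: [0.5865, -0.1472, 0.2243]
orientation: [-1.332, 0.99, -0.995]
contact_force: [1.1, -0.6, -1.0]
opening: 0.0503
```

apply_moves([
  {"slide":[-1,3,0],"angular":[0,0,0]},
  {"slide":[-3,7,0],"angular":[0,0,0]},
  {"slide":[-6,11,0],"angular":[0,0,0]},
  {"slide":[-9,15,0],"angular":[0,0,0]},
  {"slide":[-12,19,0],"angular":[0,0,0]},
  {"slide":[-15,23,0],"angular":[0,0,0]},
  {"slide":[-16,26,0],"angular":[0,0,0]},
  {"slide":[-16,27,0],"angular":[0,0,0]},
])

```text
time_s: 39.55
tcp_pos: [0.4254, 0.1243, 0.2227]
orientation: [-1.332, 0.989, -0.992]
contact_force: [0.3, 0.4, -0.8]
opening: 0.05
```

Run:
```python
from m import *
im=snap("side","s7"); t=snap("top","t7")
def z(x,x0,y0,s=3.4): return cv2.resize(x[y0:y0+120,x0:x0+115],None,fx=s,fy=s,interpolation=cv2.INTER_CUBIC)
o=np.hstack([z(im,285,205),z(t,320,160)])
cv2.imwrite("pics/c9.png",(255*(o/255.)**.45).astype('uint8'))
y=np.radians(16.4)
for n in("side","top"):
  x0,y0=((285,205) if n=="side" else (320+115,160))
  for h in(0,.003,.006):
    L=[]
    for dy,z in((19,.149),(-19,.137)):
        p=np.array([.5868-dy/1e3*np.sin(y),-.1478+dy/1e3*np.cos(y),z+h]); u,v=proj(n,p)
        L+=[((u-(285 if n=="side" else 320)+.5)*3.4+(0 if n=="side" else 391)).round(),((v-y0+.5)*3.4).round()]
    print(n,h,L)
```

```text
side 0 [np.float64(228.0), np.float64(89.0), np.float64(277.0), np.float64(132.0)]
side 0.003 [np.float64(228.0), np.float64(87.0), np.float64(278.0), np.float64(129.0)]
side 0.006 [np.float64(228.0), np.float64(84.0), np.float64(278.0), np.float64(126.0)]
top 0 [np.float64(560.0), np.float64(166.0), np.float64(611.0), np.float64(151.0)]
top 0.003 [np.float64(561.0), np.float64(166.0), np.float64(611.0), np.float64(151.0)]
top 0.006 [np.float64(561.0), np.float64(166.0), np.float64(612.0), np.float64(150.0)]
```

View pics/c9.png

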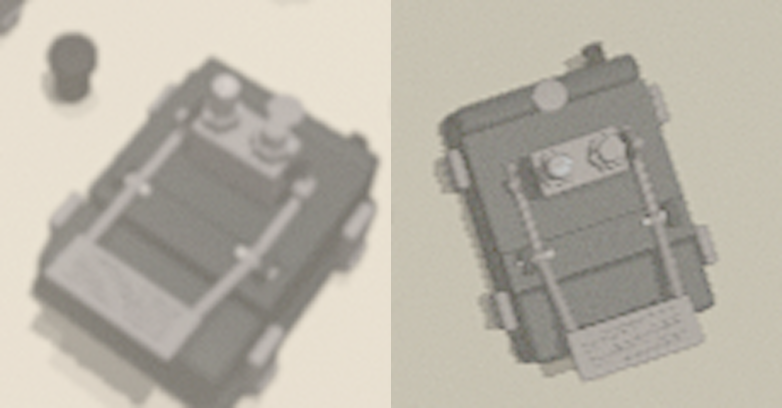

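The block sits on the new head. The tall tail is at side crop (226,85), where 228,89 is predicted for home, and at top crop (558,165), where 560,166 is predicted. The paddle is tipped up. Handing in.

```bash
python3 -c "
from h import *
a,b=cv2.imread('pics/top0.png',0),cv2.imread('pics/t7.png',0)
for n,(x,y) in dict(rotor=(311,221),cond=(246,147),tub=(308,138),cup=(380,137),kit=(470,234),stone=(167,240),jar=(320,294)).items():
    print(n,np.mean(cv2.absdiff(a,b)[y-14:y+15,x-14:x+15]).round(1))
print(bot.hand_in())"
```

```text
rotor 3.6
cond 3.3
tub 3.2
cup 3.3
kit 3.8
stone 3.0
jar 6.1
the job is handed in; nothing more can be done
None
```

The tap block is on the standby head, pushed fully home, released, and the job is handed in at about 40 s of the 64 s allowed.

- **Lever:** I pressed the old head's paddle to its stop. It travelled about 14.5 mm at roughly 8 N, then the force climbed to about 26 N, under the 30 N limit.
- **Transfer:** I did not touch the block until the lever had lifted it. I gripped it across x, drew it out and plugged it into the other head the same way round.
- **Seating:** The push took 6 to 10 N through the seals, then hit a hard stop. The force reached 25.6 N with no further travel, and the final height was within 1 mm of the height I predicted.
- **Last checks:**
  - Both tails lie within about 1 pixel of where a fully home block should show, with the tall tail on the +y side.
  - The new head's paddle has tipped up.
  - The other objects look unmoved, with image differences of about 3 to 4 grey levels. The jar shows 6.1; I took this to be the arm's shadow but did not check it.
- **Disagreement:** The fingertips sat about 13 mm behind the reported TCP, not 25 mm ahead as described. The paddle contact and a camera view both showed this, so I used the measured figure for the grip and the seating height.

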